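Close the wafer tin and lift its outer lid off for labelling

ROBOT

A 7-joint arm with a two-finger parallel gripper is mounted at the origin on a cart in front of the work surface, level with it; the furniture and walls round the work are solid. World frame = base frame: x ahead of the robot, y to its left, z up, the work surface at z = 0. Lengths are in m, angles in rad, forces in N, time in s.
With the tool pointing down it reaches from about 0.4 to 0.85 m from the base axis. Payload 10.4 kg.
Tool frame: the origin (TCP) lies at the very end of the fingers, on their centre line; the grasp point (between the pads) lies grasp_offset behind it (grasp_offset is the distance from the TCP to the grasp point, in m); z points along the fingers, y is the line along which they close (so a half turn about z gives the same grasp; the last joint's range is limited). The gripper opens to 87 mm and grips with 3 to 60 N. Pads are 19 mm wide; open, the fingers measure 117 mm over their backs; the gripper's body (75 mm by 190 mm) begins 51 mm behind the grasp point.
Start: joints at [1.102, 0.332, -0.065, 1.46, 0.022, 1.35, -0.088], TCP at [0.27, -0.564, 0.223] pointing down, gripper open.
Joint ranges: [-2.6, 2.6], [-0.5, 2.12], [-1.47, 1.34], [0.16, 2.42], [-1.27, 4.41], [0.06, 2.06], [-2.6, 2.6]. Speed limits (rad/s): [2.22, 2.22, 2.79, 2.79, 3.14, 3.14, 3.14].

INTERFACE

Orientations are given as a unit quaternion [x, y, z, w].
In Python, from cell import get_obs, capture, job_done, grasp_offset gives the robot as it stands.
- The arm moves only by the tool move_arm, never from a script. Its argument "plan" is a list of rows, each a list of 5 numbers: the shift along the tool's x, y, z each as a share of 0.025 m, from -1 to 1, then the turn about the tool's z as a share of 90 degrees, from -1 to 1, then the opening, from 0 (shut) to 1 (fully open). A call has 1 to 10 rows; each row shifts and turns the commanded pose from where the row before left it, along the tool's axes as they then stand; what a row does not reach is not made up. A row lasts 1/12 s, in which the tool goes at most 41.7 mm and 7.16 degrees, less where a joint would pass 70% of its speed; a pose out of reach is approached as far as the arm can. A call with a number of a shift or a turn outside -1 to 1 is refused whole. A call with a gripper value outside its range is refused whole. The fingers move at their own pace and stop on an object; "force" is the grip in N (left out, the last holds). Time passes only in rows, so rows that do not move let the fingers close. It gives the time, the measured TCP pose, the force, the opening and the grip force at its end, in the units of the state.
- get_obs(): the state, without advancing time (a new reading comes with each control period).
- capture(name): name is "scene" or "top"; returns a dict with "image" (384x512x3 uint8, blue, green, red), "depth" (384x512 float32, m along the optical axis (not along the pixel's ray), 0 where there is no reading), "K" (3x3 intrinsics, pixels), "R" (3x3) and "t" (3): a world point X has camera coordinates R X + t. Camera axes: x right, y down, z forward; pixel columns grow to the right and rows downward; lengths in m; the calibration is good to about 2 mm. A picture is of the moment at which its call begins.
- job_done(): hands the job in; it is judged then, once.
The state is a dict: "clock": time; "joint_pos": joint angles; "joint_vel": joint speeds; "tau": joint torques, N m; "tool_pos": TCP position; "tcp_rot": TCP orientation; "ft_force": force on the tool from outside, world axes, zero at the start; "wrist_torque": the same for the moment, N m; "finger_gap": finger opening in m; "gripper_force": force on a finger pad.
Only numpy, scipy, OpenCV 4.12 (cv2) and the standard library are available. Lean on these libraries where they do the work, as an engineer would, in place of code of your own. Each camera call takes 0.05 s, during which the arm holds its last target. There are 200 camera calls.

TASK

Close up the wafers in the green tin: fold its card leaves down flat inside the mouth, the short one first and then the long one over it, and then set the two lids on together, still nested as they lie, so that the inner lid sits fully home in the mouth. Then lift the outer lid alone straight up by its knob, leaving the inner lid undisturbed on the tin, and finish still holding the outer lid level about 10 cm above it, so that I can stick a date label on it. Keep the lids nested until the inner one is home, and leave the things standing around where they are.

Things in the scene. Friction and masses are not known exactly. Their poses are not given: they have to be found in the camera images.
- tin: Open green rectangular tin with a brass rim, fixed to the worktop, 52 (its x) x 130 (its y) x 70 mm high, walls 3 mm; the mouth is 46 x 124 mm. Origin: centre of the underside; z up. A card liner inside carries two hinged leaves, one at each end of y, which stand up at the start. With both folded flat, a plug 12 mm deep fits in above them.
- tin_mouth (a point): Centre of the tin's mouth, level with the rim, 70 mm above the worktop.
- short_leaf (a joint): Hinge of the short card leaf, at the tin's -y end. 0 = folded flat inside the mouth, 1.57 = upright, more = leaning outward over the end of the tin (1.55 to 2.0 at the start, at most 2.15). The leaf is 41 mm wide, 50 mm long, 2 mm thick, stays where it is left and turns with about 0.5 N at its edge.
- long_leaf (a joint): Hinge of the long card leaf, at the tin's +y end; values as for the short leaf. 41 mm wide, 78 mm long, 2 mm thick.
- short_leaf_hinge (a point): Middle of the short leaf's hinge line: 60 mm from the tin's centre towards its -y, 17 mm below the rim. The hinge line runs along the tin's x.
- long_leaf_hinge (a point): Middle of the long leaf's hinge line: 60 mm from the tin's centre towards its +y, 14.5 mm below the rim.
- short_leaf_edge (a point): Middle of the free edge of the short leaf, 50 mm from its hinge.
- long_leaf_edge (a point): Middle of the free edge of the long leaf, 78 mm from its hinge.
- inner_lid: Inner lid, loose, about 0.1 kg, lying plug down inside the outer lid. Cork plug 42 (its x) x 120 (its y) x 12 mm deep (lowest 4 mm stepped in 1.5 mm a side) under a pale wooden slab 52 x 130 x 8 mm that rests on the tin's rim when home. Origin: centre of the plug's underside; z up. Fits either way round. Home: origin on the tin's axis, 58 mm above the worktop.
- tabs (a point): Point midway between the inner lid's two thumb tabs, 16 mm above its origin. The tabs are 26 mm long (y), 8 mm high, 64 mm apart over their outer faces along x; they stick out about 2 mm through notches in the long sides of the outer lid. Fingers closed along x on the tabs hold the inner lid, which carries the outer lid on top of it.
- outer_lid: Outer lid, loose, about 0.1 kg: green cap 60 (x) x 138 (y) mm, top plate 3 mm thick, skirt 16 mm deep with about 2 mm of play round the slab and the tin, notched for the tabs. Nested, it rests on the inner lid's slab, axes along the inner lid's. Origin: underside of the top plate, centre, 20 mm above the inner lid's origin when nested. A wooden knob in the middle reaches 34 mm above the origin.
- knob (a point): Centre of the head of the outer lid's knob (round, 26 mm across, 15 mm high), 24 mm above the outer lid's origin; the stem below it is 15 mm across.
- mug_blue: Bystander: loose blue mug, 84 x 115 x 91 mm, behind the work. Origin: centre of its underside.
- spice_jar: Bystander: loose spice jar with a red cap, 45 mm across, 108 mm high, behind the work. Origin: centre of its underside.
- lemon: Bystander: loose lemon, 71 x 53 x 51 mm, on the worktop near the robot. Origin: on its underside.
- tumbler: Bystander: loose glass tumbler, 81 mm across, 93 mm high, near the robot on its right. Origin: centre of its underside.
Mind the look-alikes: they are no part of the job. Leave any blue or pink look-alike of the outer_lid alone.

How it is judged:
By the outcome, as a careful person would: the job done as asked, in the order asked, and still so for the second after the job is handed in, while the arm keeps its last pose, push and grip.
It also fails if it takes over 72 s, if anything falls off the work surface, if the arm or the gripper's body presses on something with over 40 N, if the wrist force passes 120 N, or if a joint passes its speed limit or range.

## Working session

There is one attempt and no reset: what is moved stays moved. The work goes in short steps, Python scripts to look and compute and a tool call to move; the robot and the scene stay as the last step left them, time stands still between calls to the robot, and variables do not carry over. Pictures are saved under pics/ and viewed, at most 13 in all, crops included, and the job is handed in when it is done.

Besides the shell and the picture viewer there is one more tool, called after "Request:" as name([rows], argument=value, ...), one row to a line, values as JSON. move_arm: Moves the arm, as the interface text tells. Shift numbers are shares of 0.025 m and turn numbers shares of 90 degrees, none past 1 either way. Its arguments: {"type":"object","properties":{"plan":{"type":"array"},"force":{"type":"number"}},"required":["plan"]}

```bash
ls; mkdir -p pics
python3 - <<'E'
from cell import *
import cv2,numpy as np,pickle
o=get_obs();print({k:np.round(v,3) for k,v in o.items()},grasp_offset)
for n in("scene","top"):
    c=capture(n);cv2.imwrite(f"pics/{n}0.png",c["image"]);pickle.dump(c,open(f"pics/{n}0.pkl","wb"))
    print(n,c["K"],np.round(-c["R"].T@c["t"],3),np.round(c["R"],2))
E
```

```text
pics
{'clock': np.float64(0.0), 'joint_pos': array([ 1.102,  0.333, -0.065,  1.461,  0.022,  1.35 , -0.088]), 'joint_vel': array([-0.   ,  0.001, -0.001, -0.001, -0.002,  0.   ,  0.001]), 'tau': array([ 0.0000e+00, -6.2326e+01,  2.5000e-02, -3.8990e+01, -6.1000e-02,
        4.0000e-02,  0.0000e+00]), 'tool_pos': array([ 0.269, -0.564,  0.222]), 'tcp_rot': array([ 0.975,  0.221, -0.   , -0.001]), 'ft_force': array([ 0.521,  0.506, -0.709]), 'wrist_torque': array([-0.042, -0.016, -0.005]), 'gripper_force': np.float64(0.0), 'finger_gap': np.float64(0.087)} 0.0187
scene [[410.85501768   0.         252.39977207]
 [  0.         410.85501768 196.04460192]
 [  0.           0.           1.        ]] [0.14  0.801 0.858] [[-0.89 -0.45  0.02]
 [-0.31  0.58 -0.75]
 [ 0.33 -0.67 -0.66]]
top [[400.89690893   0.         258.56120176]
 [  0.         400.89690893 184.0976191 ]
 [  0.           0.           1.        ]] [0.286 0.003 1.286] [[ 0.01 -1.   -0.  ]
 [-0.98 -0.01 -0.19]
 [ 0.19  0.01 -0.98]]
```

View pics/scene0.png

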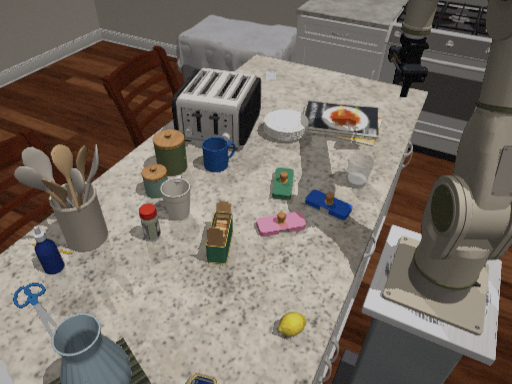

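View pics/top0.png

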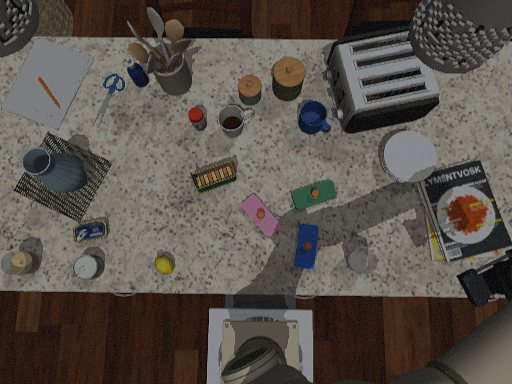

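The green lid is at scene (284,183) and top (314,194). Look-alikes: pink at scene (281,222), top (261,213); blue at scene (328,205), top (307,246). The green tin is at scene (219,237), top (215,177) with leaves standing. I choose the green lid; next come close crops and measurement.

```bash
cat > h.py <<'E'
import numpy as np,cv2,pickle
def load(n): return pickle.load(open(f"pics/{n}.pkl","rb"))
def ray(c,u,v,z):
    d=c["R"].T@(np.linalg.inv(c["K"])@np.array([u,v,1.]));o=-c["R"].T@c["t"];return o+d*(z-o[2])/d[2]
def proj(c,X):
    p=c["K"]@(c["R"]@np.asarray(X,float)+c["t"]);return p[:2]/p[2]
def cloud(c):
    h,w=c["depth"].shape;v,u=np.mgrid[:h,:w];d=c["depth"].astype(float)
    P=np.stack([u,v,np.ones_like(u)],-1)@np.linalg.inv(c["K"]).T*d[...,None]
    P=(P-c["t"])@c["R"];P[d==0]=np.nan;return P
E
python3 - <<'E'
from h import *
s,t=load("scene0"),load("top0")
def crop(c,u,v,r):
    return cv2.resize(c["image"][v-r:v+r,u-r:u+r],(400,400),interpolation=cv2.INTER_CUBIC)
cv2.imwrite("pics/c1.png",np.vstack([np.hstack([crop(s,219,232,36),crop(s,284,183,24)])[:, :],np.hstack([crop(t,215,177,30),crop(t,314,194,30)])])[:, :])
im=cv2.imread("pics/c1.png");cv2.imwrite("pics/c1.png",cv2.resize(im,(600,600)))
for n,c,(u,v) in(("s",s,(284,183)),("t",t,(314,194)),("s",s,(219,240)),("t",t,(215,177))):
    P=cloud(c);hsv=cv2.cvtColor(c["image"],cv2.COLOR_BGR2HSV)
    m=cv2.inRange(hsv,(65,90,20),(95,255,255));w=np.zeros_like(m);w[v-32:v+32,u-32:u+32]=255;m&=w
    q=P[(m>0)];q=q[np.isfinite(q[:,0])]
    print(n,len(q),"z pct",np.percentile(q[:,2],[5,25,50,75,95]).round(3))
    top=q[q[:,2]>np.percentile(q[:,2],80)-.006]
    r=cv2.minAreaRect(top[:,:2].astype(np.float32));print("rect",np.round(r[0],4),np.round(r[1],4),r[2])
E
```

```text
s 416 z pct [0.012 0.019 0.021 0.022 0.024]
rect [ 0.5058 -0.1632] [0.0563 0.1392] 18.938648223876953
t 670 z pct [0.019 0.022 0.023 0.025 0.027]
rect [ 0.5038 -0.1661] [0.0584 0.1358] 19.354442596435547
s 340 z pct [0.013 0.026 0.04  0.053 0.063]
rect [0.5275 0.1659] [0.1147 0.0433] 85.53364562988281
t 107 z pct [0.026 0.035 0.047 0.056 0.065]
rect [0.5497 0.1548] [0.0501 0.1123] 21.150911331176758
```

View pics/c1.png

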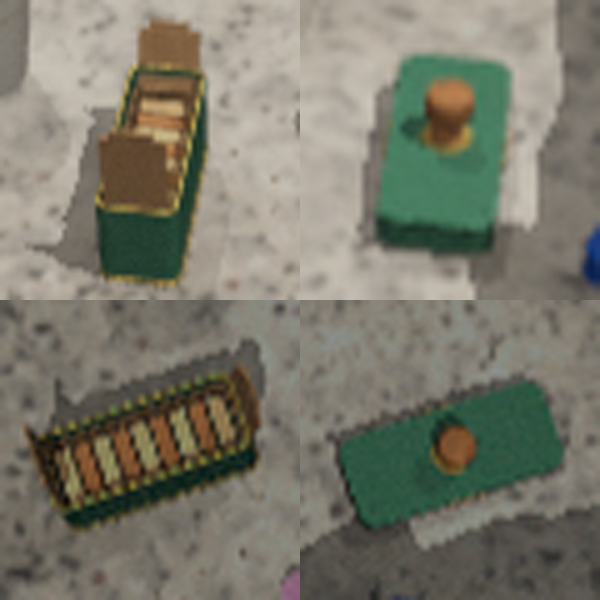

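Run:
```python
from h import *
s,t=load("scene0"),load("top0")
for n,c,(u,v) in(("s",s,(219,232)),("t",t,(215,177))):
    hsv=cv2.cvtColor(c["image"],cv2.COLOR_BGR2HSV);P=cloud(c)
    w=np.zeros(hsv.shape[:2],np.uint8);w[v-36:v+36,u-36:u+36]=255
    m=cv2.inRange(hsv,(20,110,70),(34,255,255))&w
    ys,xs=np.nonzero(m)
    q=np.array([ray(c,x,y,.07)[:2] for x,y in zip(xs,ys)])
    zz=P[ys,xs,2];k=abs(zz-.068)<.012
    r=cv2.minAreaRect(q[k].astype(np.float32));print(n,len(q),k.sum(),"rim",np.round(r[0],4),np.round(r[1],4),r[2])
    g=P[(w>0)&(P[...,2]>.015)&(P[...,2]<.066)]; 
    g=g[np.isfinite(g[:,0])];r=cv2.minAreaRect(g[:,:2].astype(np.float32));print("  body",np.round(r[0],4),np.round(r[1],4),r[2])
    h=P[(w>0)&(P[...,2]>.074)];
    # leaves above rim
    a=np.deg2rad(20);yd=np.array([-np.sin(a),np.cos(a)])
    for sg in(1,-1):
        k=h[sg*((h[:,:2]-[.545,.155])@np.array([.3,.95]))>0]
        if len(k)>3: 
            i=k[:,2].argsort();print("  leaf world y sign",sg,len(k),"zmax",k[i[-5:]].mean(0).round(4),"zlow",k[i[:5]].mean(0).round(4))
            pca=np.linalg.svd(k-k.mean(0))[2];print("   normal",pca[2].round(3),"mean",k.mean(0).round(4))
    big=cv2.resize((m[v-36:v+36,u-36:u+36]),(288,288),interpolation=0)
```

```text
s 134 95 rim [0.5542 0.1531] [0.051  0.1322] 20.815702438354492
  body [0.5913 0.1276] [0.1099 0.2226] 54.722782135009766
  leaf world y sign 1 273 zmax [0.5303 0.2101 0.1325] zlow [0.5704 0.192  0.0742]
   normal [ 0.489  0.872 -0.033] mean [0.5427 0.2043 0.1025]
  leaf world y sign -1 134 zmax [0.5827 0.0868 0.1003] zlow [0.5962 0.0894 0.075 ]
   normal [ 0.14  -0.964 -0.227] mean [0.5909 0.0897 0.0866]
t 81 52 rim [0.5531 0.1515] [0.0512 0.1298] 20.884050369262695
  body [0.534  0.1111] [0.2065 0.1179] 67.30144500732422
  leaf world y sign 1 37 zmax [0.5304 0.2085 0.1345] zlow [0.5243 0.206  0.0785]
   normal [-0.339  0.941 -0.008] mean [0.5294 0.2073 0.1103]
  leaf world y sign -1 42 zmax [0.5757 0.0822 0.102 ] zlow [0.5636 0.0959 0.0754]
   normal [ 0.129 -0.78  -0.612] mean [0.5754 0.0871 0.0894]
```

The crop confirms the choice: green tin with two upright leaves (the long one at the world +y end, tip z≈0.134; the short one at the −y end, tip z≈0.102) and the green lid with a wooden knob. The tin sits at about (0.553, 0.152), turned 20.8°. I set off while refining the lid pose.

Request:
move_arm([
  [1,0,0,-0.079,0],
  [1,0,0,-0.079,0],
  [1,0,0,-0.079,0],
  [1,0,0,-0.079,0],
  [1,0,0,-0.079,0],
  [1,0,0,-0.079,0],
  [1,0,0,-0.079,0],
  [1,0,0,-0.079,0],
  [1,0,0,-0.079,0],
  [1,0,0,-0.079,0],
], force=30)

```text
clock: 0.93
tool_pos: [0.3958, -0.3645, 0.2221]
tcp_rot: [0.662, 0.749, 0.0, -0.0]
ft_force: [0.5, 0.1, -0.8]
finger_gap: 0.0283
gripper_force: 0.0
```

```bash
cat >> h.py <<'E'
TC=np.array([.5537,.1523]);TA=np.deg2rad(20.8)
def rep(target=None,frame=None):
    "pose; with target (tin-frame x,y + z, or frame=(c,ang)) the shift in tool axes, in units"
    from cell import get_obs
    o=get_obs();p=o["tool_pos"];q=o["tcp_rot"]
    from scipy.spatial.transform import Rotation as Ro
    R=Ro.from_quat(q).as_matrix();c,a=frame or (TC,TA)
    X=np.array([np.cos(a),np.sin(a)]);Y=np.array([-np.sin(a),np.cos(a)])
    ya=np.rad2deg(np.arctan2(R[1,1],R[0,1]))
    print("t %.2f"%o["clock"],"tcp",p.round(4),"tool y deg %.2f"%ya,"tilt",R[:,2].round(3),"in frame",np.round([(p[:2]-c)@X,(p[:2]-c)@Y],4),"F",o["ft_force"].round(1),"gap",round(float(o["finger_gap"]),4),"q",o["joint_pos"].round(2))
    if target is not None:
        w=np.r_[c+target[0]*X+target[1]*Y,target[2]]
        print("  shift units",((R.T@(w-p))/.025).round(2),"world",w.round(4))
E
python3 - <<'E'
from h import *
s,t=load("scene0"),load("top0")
for n,c,(u,v) in(("s",s,(284,183)),("t",t,(314,194))):
    hsv=cv2.cvtColor(c["image"],cv2.COLOR_BGR2HSV);P=cloud(c)
    w=np.zeros(hsv.shape[:2],np.uint8);w[v-32:v+32,u-32:u+32]=255
    m=cv2.inRange(hsv,(65,90,20),(95,255,255))&w;m[~(P[...,2]>.018)]=0
    ys,xs=np.nonzero(m);q=np.array([ray(c,x,y,.023)[:2] for x,y in zip(xs,ys)])
    r=cv2.minAreaRect(q.astype(np.float32));print(n,np.round(r[0],4),np.round(r[1],4),r[2])
    k=cv2.inRange(hsv,(5,80,50),(22,255,255))&w;k[~(P[...,2]>.035)]=0
    ys,xs=np.nonzero(k);g=P[ys,xs];zt=g[g[:,2]>.047];print(" knob n",len(g),"zmax",np.nanmax(g[:,2]).round(3),"top centre",zt.mean(0).round(4),"bbox mid",np.round([(xs.min()+xs.max())/2,(ys.min()+ys.max())/2],1), "at z.044",ray(c,(xs.min()+xs.max())/2,(ys.min()+ys.max())/2,.044).round(4))
a=np.deg2rad(20.8)
rep((0,-.105,.2))
E
```

```text
s [ 0.5048 -0.1603] [0.056  0.1391] 19.196746826171875
 knob n 66 zmax 0.054 top centre [ 0.492  -0.1323  0.0499] bbox mid [282.5 193. ] at z.044 [ 0.4736 -0.0848  0.044 ]
t [ 0.5036 -0.1666] [0.0588 0.1358] 18.43309211730957
 knob n 51 zmax 0.061 top centre [ 0.5025 -0.1656  0.0527] bbox mid [314.5 193.5] at z.044 [ 0.5035 -0.1661  0.044 ]
t 0.93 tcp [ 0.3958 -0.3645  0.2221] tool y deg 7.05 tilt [-0.     0.001 -1.   ] in frame [-0.3311 -0.4271] F [ 0.5  0.1 -0.8] gap 0.0283 q [ 0.98  0.16 -0.35  1.68  0.06  1.31  0.74]
  shift units [15.66  9.8   0.89] world [0.591  0.0541 0.2   ]
```

Request:
move_arm([
  [0.9,0.7,0,-0.076,0],
  [0.9,0.75,0,-0.076,0],
  [0.9,0.8,0,0,0],
  [0.9,0.8,0,0,0],
  [0.9,0.8,0,0,0],
  [0.9,0.8,0,0,0],
  [0.9,0.8,0,0,0],
  [0.9,0.8,0,0,0],
  [0.9,0.8,0,0,0],
  [0.9,0.8,0,0,0],
])

```text
clock: 1.77
tool_pos: [0.5107, -0.0898, 0.2224]
tcp_rot: [0.571, 0.821, -0.0, -0.0]
ft_force: [0.8, -0.4, 0.3]
finger_gap: 0.0006
gripper_force: 0.0
```

Run:
```python
from h import *
rep((0,-.105,.12))
```

```text
t 1.77 tcp [ 0.5107 -0.0898  0.2224] tool y deg 20.31 tilt [-0. -0. -1.] in frame [-0.1261 -0.211 ] F [ 0.8 -0.4  0.3] gap 0.0006 q [ 0.65  0.14 -0.61  1.71  0.09  1.31  0.37]
  shift units [4.28 5.01 4.09] world [0.591  0.0541 0.12  ]
```

Request:
move_arm([
  [0,0.8,0,0,0],
  [0.5,0.8,0.5,0,0],
  [0.6,0.8,0.7,0,0],
  [0.6,0.8,0.7,0,0],
  [0.6,0.6,0.7,0,0],
  [0.6,0.2,0.5,0,0],
  [0,0,0,0,0],
  [0,0,0,0,0],
])

```text
clock: 2.43
tool_pos: [0.5786, 0.0123, 0.1442]
tcp_rot: [0.57, 0.821, -0.0, -0.001]
ft_force: [-0.3, -1.0, 0.6]
finger_gap: 0.0001
gripper_force: 0.0
```

Run:
```python
from h import *
import cell
rep((0,-.1,.095))
for n in("scene","top"):
    c=cell.capture(n);pickle.dump(c,open(f"pics/{n}1.pkl","wb"));cv2.imwrite(f"pics/{n}1.png",c["image"])
s,t=load("scene1"),load("top1")
f=lambda c,u,v,r:cv2.resize(c["image"][v-r:v+r,u-r:u+r],(400,400),interpolation=cv2.INTER_CUBIC)
cv2.imwrite("pics/c2.png",np.hstack([f(s,225,222,50),f(t,225,170,45)]))
```

```text
t 2.43 tcp [0.5786 0.0123 0.1442] tool y deg 20.44 tilt [-0.002  0.    -1.   ] in frame [-0.0264 -0.1397] F [-0.3 -1.   0.6] gap 0.0001 q [ 0.44  0.36 -0.65  1.66  0.23  1.2   0.09]
  shift units [1.59 1.05 1.97] world [0.5892 0.0588 0.095 ]
```

View pics/c2.png

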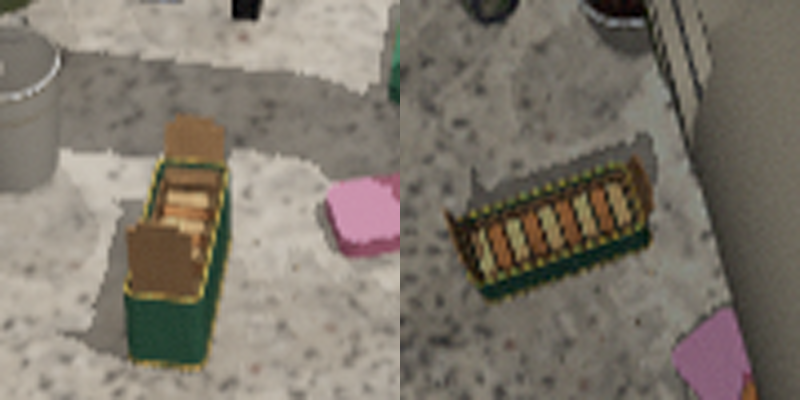

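The picture shows the tin clear, both leaves still upright, with the fingers beyond its short end at scene pixel (236,173).

Request:
move_arm([
  [0.5,0.6,0.5,0,0],
  [0.6,0.45,0.8,0,0],
  [0.49,0,0.67,-0.004,0],
  [0,0,0,0,0],
  [0,0,0,0,0],
])

```text
clock: 2.95
tool_pos: [0.5899, 0.057, 0.0961]
tcp_rot: [0.569, 0.822, -0.0, -0.0]
ft_force: [0.2, -0.5, 1.5]
finger_gap: 0.0003
gripper_force: 0.0
```

Run:
```python
from h import *
rep((0,-.1,.095))
s,t=load("scene1"),load("top1")
P=[.5786,.0123,.1442]
print(proj(s,P),proj(t,P),s["image"].shape)
# row helper: arc
for L,zh,r in((.05,.053,.042),(.078,.0555,.066)):
    for th in np.deg2rad([110,100,90,75,60,45,30,20,10,0]): print(np.rad2deg(th).round(),"d %.4f z %.4f"%(r*np.cos(th),zh+r*np.sin(th)),end=" | ")
    print()
```

```text
t 2.95 tcp [0.5899 0.057  0.0961] tool y deg 20.66 tilt [-0.    -0.001 -1.   ] in frame [ 0.    -0.102] F [ 0.2 -0.5  1.5] gap 0.0003 q [ 0.34  0.44 -0.65  1.67  0.29  1.13 -0.02]
  shift units [ 0.08 -0.    0.04] world [0.5892 0.0588 0.095 ]
[236.37236941 174.43569354] [257.93777986 161.69201541] (384, 512, 3)
110.0 d -0.0144 z 0.0925 | 100.0 d -0.0073 z 0.0944 | 90.0 d 0.0000 z 0.0950 | 75.0 d 0.0109 z 0.0936 | 60.0 d 0.0210 z 0.0894 | 45.0 d 0.0297 z 0.0827 | 30.0 d 0.0364 z 0.0740 | 20.0 d 0.0395 z 0.0674 | 10.0 d 0.0414 z 0.0603 | 0.0 d 0.0420 z 0.0530 | 
110.0 d -0.0226 z 0.1175 | 100.0 d -0.0115 z 0.1205 | 90.0 d 0.0000 z 0.1215 | 75.0 d 0.0171 z 0.1193 | 60.0 d 0.0330 z 0.1127 | 45.0 d 0.0467 z 0.1022 | 30.0 d 0.0572 z 0.0885 | 20.0 d 0.0620 z 0.0781 | 10.0 d 0.0650 z 0.0670 | 0.0 d 0.0660 z 0.0555 |
```

Request:
move_arm([
  [0.5,0,0.04,0,0],
  [0.5,0,0,0,0],
  [0.38,0,0,0,0],
  [0.22,0,0.03,0,0],
  [0.22,0,0.03,0,0],
  [0.2,0,0.08,0,0],
  [0.2,0,0.09,0,0],
  [0.18,0,0.13,0,0],
  [0.17,0,0.14,0,0],
  [0,0,0,0,0],
])

```text
clock: 3.78
tool_pos: [0.5665, 0.119, 0.0814]
tcp_rot: [0.568, 0.823, -0.0, -0.001]
ft_force: [-0.4, 0.4, 0.2]
finger_gap: 0.0006
gripper_force: 0.0
```

Request:
move_arm([
  [0.14,0,0.17,0,0],
  [0.13,0,0.18,0,0],
  [0.12,0,0.26,0,0],
  [0.08,0,0.28,0,0],
  [0.03,0,0.15,0,0],
  [0,0,0.06,0,0],
  [0,0,0,0,0],
  [0,0,0,0,0],
])

```text
clock: 4.45
tool_pos: [0.5629, 0.1298, 0.0546]
tcp_rot: [0.569, 0.823, -0.0, -0.0]
ft_force: [-0.5, 0.0, -0.2]
finger_gap: 0.0003
gripper_force: 0.0
```

Run:
```python
from h import *
rep((0,-.0275,.0555))
```

```text
t 4.45 tcp [0.5629 0.1298 0.0546] tool y deg 20.69 tilt [-0. -0. -1.] in frame [ 0.0006 -0.0243] F [-0.5  0.  -0.2] gap 0.0003 q [ 0.23  0.47 -0.66  1.74  0.33  1.05 -0.18]
  shift units [-0.13 -0.02 -0.03] world [0.5635 0.1266 0.0555]
```

Request:
move_arm([
  [0,0,0.1,0,0],
  [0,0,0,0,0],
  [0,0,-1,0,0],
  [0,0,-1,0,0],
  [0,0,-1,0,0],
  [0,0,-1,0,0],
  [0.2,0,-1,0,0],
  [1,0,-0.2,0,0],
  [1,0,0,0,0],
  [1,0,0,0,0],
])

```text
clock: 5.28
tool_pos: [0.5349, 0.2051, 0.183]
tcp_rot: [0.569, 0.822, 0.0, 0.001]
ft_force: [0.5, 0.1, -0.7]
finger_gap: 0.0005
gripper_force: 0.0
```

Request:
move_arm([
  [1,0,0,0,0],
  [1,0,0,0,0],
  [0,0,0.2,0,0],
  [0,0,0.8,0,0],
  [0,0,0.8,0,0],
  [0,0,0.5,0,0],
  [0,0,0,0,0],
  [0,0,0,0,0],
])

```text
clock: 5.95
tool_pos: [0.5169, 0.251, 0.1246]
tcp_rot: [0.569, 0.822, -0.0, -0.0]
ft_force: [0.6, 0.1, 0.4]
finger_gap: 0.0005
gripper_force: 0.0
```

Run:
```python
from h import *
import cell
rep((0,.1,.1215))
for n in("scene","top"):
    c=cell.capture(n);pickle.dump(c,open(f"pics/{n}2.pkl","wb"))
s,t=load("scene2"),load("top2")
f=lambda c,u,v,r:cv2.resize(c["image"][v-r:v+r,u-r:u+r],(400,400),interpolation=cv2.INTER_CUBIC)
cv2.imwrite("pics/c3.png",np.hstack([f(s,222,225,40),f(t,215,177,40)]))
```

```text
t 5.95 tcp [0.5169 0.251  0.1246] tool y deg 20.66 tilt [-0.001 -0.    -1.   ] in frame [0.0007 0.1053] F [0.6 0.1 0.4] gap 0.0005 q [ 0.08  0.4  -0.75  1.69  0.29  1.17 -0.38]
  shift units [-0.21 -0.03  0.12] world [0.5182 0.2458 0.1215]
```

View pics/c3.png

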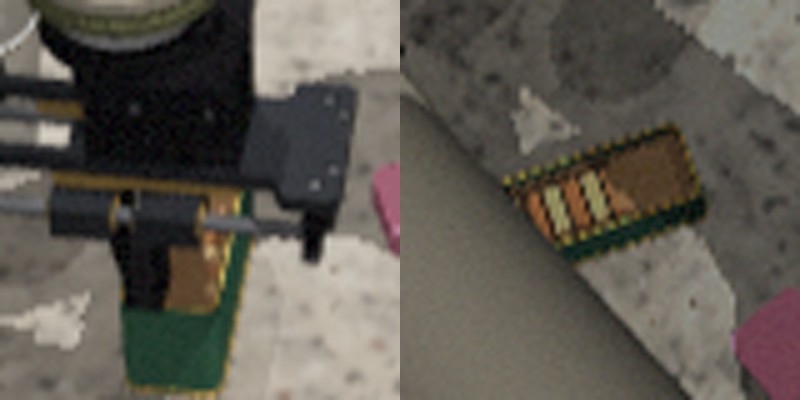

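The short leaf is flat (brown at top-crop (660,165)) and the long leaf still stands beside the fingers. Folding the long one.

Request:
move_arm([
  [-0.5,0.02,0.12,0,0],
  [-0.5,0,0,0,0],
  [-0.43,0,0,0,0],
  [-0.34,0,0.03,0,0],
  [-0.34,0,0.06,0,0],
  [-0.32,0,0.11,0,0],
  [-0.32,0,0.15,0,0],
  [-0.28,0,0.2,0,0],
  [-0.27,0,0.22,0,0],
  [-0.21,0,0.27,0,0],
])

```text
clock: 6.88
tool_pos: [0.5488, 0.1687, 0.0952]
tcp_rot: [0.569, 0.822, -0.0, 0.0]
ft_force: [0.1, 0.2, 0.1]
finger_gap: 0.0003
gripper_force: 0.1
```

Request:
move_arm([
  [-0.2,0,0.28,0,0],
  [-0.19,0,0.42,0,0],
  [-0.12,0,0.44,0,0],
  [-0.04,0,0.3,0,0],
  [0,0,0.12,0,0],
  [0,0,0.04,0,0],
  [0,0,0,0,0],
  [0,0,0.05,0,0],
  [0,0,0.05,0,0],
  [0,0,0,0,0],
])

```text
clock: 7.72
tool_pos: [0.5536, 0.1561, 0.0553]
tcp_rot: [0.569, 0.823, -0.001, 0.001]
ft_force: [-10.4, -8.0, 27.4]
finger_gap: 0.0005
gripper_force: 13.4
```

Run:
```python
from h import *
rep((0,.0035,.0555))
```

```text
t 7.72 tcp [0.5536 0.1561 0.0553] tool y deg 20.68 tilt [ 0.001 -0.002 -1.   ] in frame [0.0013 0.0036] F [-10.4  -8.   27.4] gap 0.0005 q [ 0.2   0.47 -0.68  1.75  0.34  1.05 -0.24]
  shift units [-0.   -0.05 -0.01] world [0.5525 0.1556 0.0555]
```

Request:
move_arm([
  [0,0,-1,0,0],
  [0,0,-1,0,0],
  [0,0,-1,0,0],
  [0,0,-1,0,0],
  [-0.5,-0.3,-1,0,1],
  [-0.9,-0.5,0,0.021,1],
  [-0.9,-0.5,0,0,1],
  [-0.9,-0.5,0,0,1],
  [-0.9,-0.5,0,0,1],
  [-0.9,-0.5,0,0,1],
])

```text
clock: 8.55
tool_pos: [0.5282, 0.0147, 0.1781]
tcp_rot: [0.582, 0.813, -0.0, 0.0]
ft_force: [0.3, -0.1, -0.6]
finger_gap: 0.0327
gripper_force: 0.0
```

Run:
```python
from h import *
import cell
for n in("scene","top"):
    c=cell.capture(n);pickle.dump(c,open(f"pics/{n}3.pkl","wb"))
s,t=load("scene0"),load("top0")
for c,(u,v,r) in((s,(284,178,13)),(t,(314,193,9))):
    hsv=cv2.cvtColor(c["image"],cv2.COLOR_BGR2HSV);P=cloud(c)
    m=cv2.inRange(hsv,(3,70,40),(22,255,255));w=np.zeros_like(m);w[v-r:v+r,u-r:u+r]=255;m&=w
    m[~(P[...,2]>.036)]=0;ys,xs=np.nonzero(m);b=[(xs.min()+xs.max())/2,(ys.min()+ys.max())/2]
    print("knob",len(xs),xs.min(),xs.max(),ys.min(),ys.max(),ray(c,*b,.045).round(4))
rep((0,0,.1),(np.array([.504,-.1645]),np.deg2rad(18.9)))
t3,s3=load("top3"),load("scene3")
f=lambda c,u,v,r:cv2.resize(c["image"][v-r:v+r,u-r:u+r],(400,400),interpolation=cv2.INTER_CUBIC)
cv2.imwrite("pics/c4.png",np.hstack([f(s3,222,230,40),f(s3,284,183,40)]))
```

```text
knob 49 280 287 172 179 [ 0.5048 -0.1632  0.045 ]
knob 51 311 318 190 197 [ 0.5033 -0.1659  0.045 ]
t 8.65 tcp [0.5282 0.0109 0.1778] tool y deg 18.47 tilt [-0.001 -0.002 -1.   ] in frame [0.0797 0.1581] F [-0.4  0.7  0.1] gap 0.0405 q [ 0.49  0.21 -0.67  1.75  0.14  1.23  0.11]
  shift units [-6.34 -3.14  3.13] world [ 0.504  -0.1645  0.1   ]
```

View pics/c4.png

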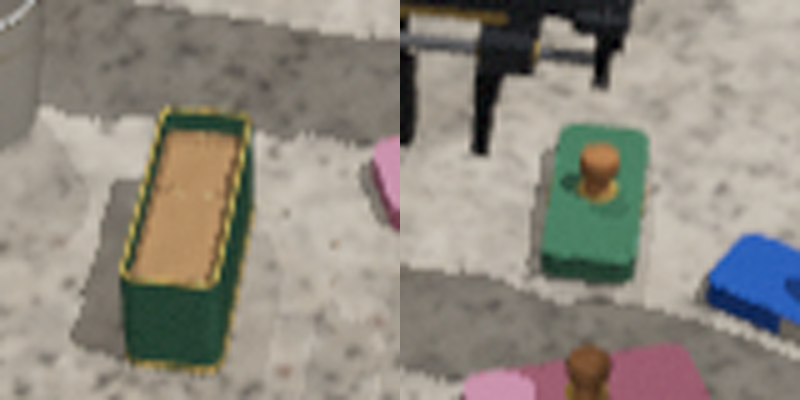

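Both leaves lie flat in the tin (crop (190,200)); the lid is untouched at crop (600,200). Going to the lid.

Request:
move_arm([
  [-0.6,-0.4,0,-0.005,1],
  [-0.8,-0.5,0.3,0,1],
  [-0.9,-0.5,0.5,0,1],
  [-0.9,-0.4,0.5,0,1],
  [-0.9,-0.4,0.5,0,1],
  [-0.8,-0.4,0.5,0,1],
  [-0.6,-0.2,0.3,0,1],
  [-0.1,0,0,0,1],
  [0,0,0,0,1],
  [0,0,0,0,1],
])

```text
clock: 9.48
tool_pos: [0.5094, -0.1381, 0.1138]
tcp_rot: [0.578, 0.816, 0.001, 0.0]
ft_force: [-0.4, 0.5, 0.1]
finger_gap: 0.0865
gripper_force: 0.0
```

Run:
```python
from h import *
rep((0,0,.004),(np.array([.504,-.1645]),np.deg2rad(18.9)))
c=load("scene3");hsv=cv2.cvtColor(c["image"],cv2.COLOR_BGR2HSV);P=cloud(c);u,v=219,232
w=np.zeros(hsv.shape[:2],np.uint8);w[v-36:v+36,u-30:u+30]=255
m=cv2.inRange(hsv,(20,110,70),(34,255,255))&w;ys,xs=np.nonzero(m)
q=np.array([ray(c,x,y,.07)[:2] for x,y in zip(xs,ys)]);k=abs(P[ys,xs,2]-.068)<.012
r=cv2.minAreaRect(q[k].astype(np.float32));print(np.round(r[0],4),np.round(r[1],4),r[2])
```

```text
t 9.48 tcp [ 0.5094 -0.1381  0.1138] tool y deg 19.33 tilt [ 0.001  0.001 -1.   ] in frame [0.0136 0.0232] F [-0.4  0.5  0.1] gap 0.0865 q [ 0.68  0.26 -0.56  1.83  0.15  1.1   0.4 ]
  shift units [-0.93 -0.56  4.39] world [ 0.504  -0.1645  0.004 ]
[0.5537 0.1549] [0.0512 0.1286] 20.79570770263672
```

Request:
move_arm([
  [-0.5,-0.3,0,0.005,1],
  [-0.43,-0.26,0.3,0,1],
  [0,0,0.7,0,1],
  [0,0,0.7,0,1],
  [0,0,0.7,0,1],
  [0,0,0,0,1],
  [0,0,0,0,1],
])

```text
clock: 10.07
tool_pos: [0.5023, -0.1665, 0.0528]
tcp_rot: [0.582, 0.813, -0.0, -0.001]
ft_force: [0.3, 0.6, 0.4]
finger_gap: 0.0874
gripper_force: 0.0
```

Run:
```python
from h import *
rep((0,0,.004),(np.array([.504,-.1645]),np.deg2rad(18.9)))
```

```text
t 10.07 tcp [ 0.5023 -0.1665  0.0528] tool y deg 18.79 tilt [-0.001  0.001 -1.   ] in frame [-0.0023 -0.0013] F [0.3 0.6 0.4] gap 0.0874 q [ 0.69  0.34 -0.53  1.87  0.2   0.98  0.41]
  shift units [0.05 0.09 1.95] world [ 0.504  -0.1645  0.004 ]
```

Request:
move_arm([
  [0.05,0.09,0.6,0,1],
  [0,0,0.6,0,1],
  [0,0,0.5,0,1],
  [0,0,0.22,0,1],
  [0,0,0,0,1],
  [0,0,0,0,0.5],
  [0,0,0,0,0.5],
  [0,0,0,0,0.5],
  [0,0,0,0,0.5],
  [0,0,0,0,0.5],
], force=35)

```text
clock: 10.9
tool_pos: [0.505, -0.1645, 0.0058]
tcp_rot: [0.582, 0.813, 0.0, 0.0]
ft_force: [-0.3, 0.1, 4.1]
finger_gap: 0.0637
gripper_force: 35.0
```

Run:
```python
from h import *
rep((0,0,.004),(np.array([.504,-.1645]),np.deg2rad(18.9)))
```

```text
t 10.90 tcp [ 0.505  -0.1645  0.0058] tool y deg 18.79 tilt [ 0.001 -0.    -1.   ] in frame [ 0.001  -0.0003] F [-0.3  0.1  4.1] gap 0.0637 q [ 0.67  0.41 -0.51  1.9   0.25  0.89  0.36]
  shift units [ 0.01 -0.04  0.07] world [ 0.504  -0.1645  0.004 ]
```

Request:
move_arm([
  [0,0,-0.1,0,0.5],
  [0,0,-0.3,0,0.5],
  [0,0,-0.5,0,0.5],
  [0,0,-0.7,0,0.5],
  [0,0,-0.7,0,0.5],
  [0,0,-0.7,0,0.5],
  [0,0,-0.7,0,0.5],
  [0,0,-0.7,0,0.5],
  [0,0,-0.5,0,0.5],
  [0.2,0.1,-0.2,0,0.5],
])

```text
clock: 11.73
tool_pos: [0.5062, -0.16, 0.1355]
tcp_rot: [0.583, 0.813, 0.0, 0.002]
ft_force: [0.2, -0.4, -2.3]
finger_gap: 0.0634
gripper_force: 35.0
```

Run:
```python
from h import *
rep((0,0,.12))
```

```text
t 11.73 tcp [ 0.5062 -0.16    0.1355] tool y deg 18.71 tilt [ 0.003 -0.002 -1.   ] in frame [-0.1553 -0.2751] F [ 0.2 -0.4 -2.3] gap 0.0634 q [ 0.71  0.24 -0.55  1.8   0.14  1.14  0.44]
  shift units [11.22  5.81  0.6 ] world [0.5537 0.1523 0.12  ]
```

Request:
move_arm([
  [0.4,0.2,0,0,0.5],
  [0.6,0.3,0,0,0.5],
  [0.8,0.4,0,0,0.5],
  [0.8,0.4,0,0,0.5],
  [0.8,0.4,0,-0.006,0.5],
  [0.8,0.4,0,-0.006,0.5],
  [0.8,0.4,0,-0.006,0.5],
  [0.8,0.4,0,-0.005,0.5],
  [0.8,0.4,0,0,0.5],
  [0.8,0.4,0,0,0.5],
])

```text
clock: 12.57
tool_pos: [0.5295, 0.0488, 0.1318]
tcp_rot: [0.567, 0.824, -0.0, -0.001]
ft_force: [-0.2, 0.4, -1.8]
finger_gap: 0.0637
gripper_force: 35.0
```

Request:
move_arm([
  [0.8,0.4,0,0,0.5],
  [0.8,0.4,0,0,0.5],
  [0.7,0.4,0,0,0.5],
  [0.5,0.3,0,0,0.5],
  [0.3,0.1,0,0,0.5],
  [0,0,0,0,0.5],
  [0,0,0,0,0.5],
  [0,0,0,0,0.5],
])

```text
clock: 13.23
tool_pos: [0.54, 0.132, 0.1324]
tcp_rot: [0.568, 0.823, -0.001, -0.0]
ft_force: [0.6, -0.3, -1.9]
finger_gap: 0.0633
gripper_force: 35.0
```

Run:
```python
from h import *
import cell
rep((0,0,.12))
for n in("scene","top"):
    c=cell.capture(n);pickle.dump(c,open(f"pics/{n}4.pkl","wb"))
s,t=load("scene4"),load("top4")
f=lambda c,u,v,r:cv2.resize(c["image"][v-r:v+r,u-r:u+r],(400,400),interpolation=cv2.INTER_CUBIC)
cv2.imwrite("pics/c5.png",np.hstack([f(s,222,220,40),f(t,215,177,40)]))
```

```text
t 13.23 tcp [0.54   0.132  0.1324] tool y deg 20.80 tilt [-0.001 -0.001 -1.   ] in frame [-0.02   -0.0142] F [ 0.6 -0.3 -1.9] gap 0.0633 q [ 0.28  0.33 -0.71  1.73  0.24  1.17 -0.14]
  shift units [0.57 0.8  0.49] world [0.5537 0.1523 0.12  ]
```

View pics/c5.png

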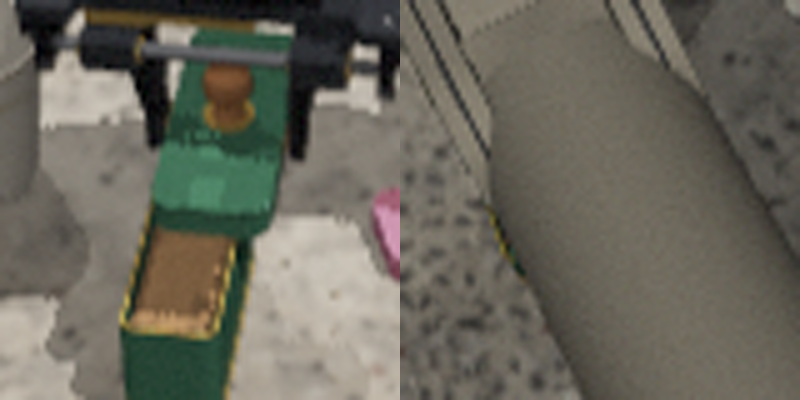

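Run:
```python
from h import *
X=np.array([np.cos(TA),np.sin(TA)]);Y=np.array([-np.sin(TA),np.cos(TA)])
s=load("scene3");hsv=cv2.cvtColor(s["image"],cv2.COLOR_BGR2HSV);u,v=219,232
w=np.zeros(hsv.shape[:2],np.uint8);w[v-36:v+20,u-30:u+30]=255
m=cv2.inRange(hsv,(20,90,60),(34,255,255))&w;ys,xs=np.nonzero(m)
q=np.array([ray(s,x,y,.07)[:2] for x,y in zip(xs,ys)])-TC;q=np.c_[q@X,q@Y]
for nm,k in(("+y",(abs(q[:,0])<.016)&(abs(q[:,1]-.065)<.01)),("-y",(abs(q[:,0])<.016)&(abs(q[:,1]+.065)<.01))):print(nm,k.sum(),q[k,1].mean().round(4),q[k,1].std().round(4))
for nm,k in(("+x",(abs(q[:,1])<.05)&(abs(q[:,0]-.0255)<.006)),("-x",(abs(q[:,1])<.05)&(abs(q[:,0]+.0255)<.006))):
  print(nm,k.sum(),q[k,0].mean().round(4),"slope deg",np.rad2deg(np.polyfit(q[k,1],q[k,0],1)[0]).round(2))
s=load("scene4");hsv=cv2.cvtColor(s["image"],cv2.COLOR_BGR2HSV);tcp=np.array([.54,.132]);z0=.1324-.0058
m=cv2.inRange(hsv,(3,70,40),(22,255,255));u,v=222-40+46,220-40+17;w=np.zeros_like(m);w[v-6:v+5,u-7:u+8]=255;m&=w
ys,xs=np.nonzero(m);b=[(xs.min()+xs.max())/2,(ys.min()+ys.max())/2];print("knob px",xs.min(),xs.max(),ys.min(),ys.max())
k=ray(s,*b,z0+.045)[:2]-tcp;print("knob-tcp in tin frame",k@X,k@Y)
g=cv2.inRange(hsv,(65,80,30),(95,255,255));w[:]=0;w[185:230,205:250]=255;g&=w
ys,xs=np.nonzero(g);q=np.array([ray(s,x,y,z0+.023)[:2] for x,y in zip(xs,ys)])-tcp;q=np.c_[q@X,q@Y]
for yy in(-.04,-.02,.02,.04,.055):
  k=abs(q[:,1]-yy)<.006;print(yy,"x edges",q[k,0].min().round(4),q[k,0].max().round(4))
P=s["depth"];k=abs(q[:,0])<.02;V=hsv[ys[k],xs[k],2];o=np.argsort(q[k,1])[::-1][:60]
print([(round(a*1000),int(b)) for a,b in zip(q[k,1][o][::3],V[o][::3])])
```

```text
+y 18 0.0649 0.0017
-y 10 -0.0618 0.0019
+x 30 0.0251 slope deg 0.31
-x 37 -0.0231 slope deg 0.02
knob px 223 231 193 201
knob-tcp in tin frame -0.0005011620665602857 0.0022718537812070785
-0.04 x edges -0.0229 0.0278
-0.02 x edges -0.0286 0.0277
0.02 x edges -0.0286 0.0281
0.04 x edges -0.031 0.0285
0.055 x edges -0.031 0.0272
[(84, 61), (82, 68), (81, 71), (81, 67), (80, 70), (79, 63), (79, 72), (78, 66), (78, 69), (77, 66), (76, 66), (75, 61), (75, 70), (75, 67), (74, 68), (73, 62), (72, 68), (72, 63), (71, 67), (71, 64)]
```

The lids are nested in the grip above the tin (knob at crop (228,90)) and the arm hides the top view. The residual offset is about 1 mm, so I'm aligning now.

Request:
move_arm([
  [0.15,0.25,0,0,0.5],
  [0.25,0.35,0.2,0,0.5],
  [0.15,0.24,0.4,0,0.5],
  [0,0,0.5,0,0.5],
  [0,0,0.5,0,0.5],
  [0,0,0.3,0,0.5],
  [0,0,0,0,0.5],
  [0,0,0,0,0.5],
  [0,0,0,0,0.5],
])

```text
clock: 14.08
tool_pos: [0.5552, 0.1534, 0.0856]
tcp_rot: [0.567, 0.823, 0.0, 0.0]
ft_force: [-0.0, -0.7, -1.0]
finger_gap: 0.0629
gripper_force: 35.0
```

Run:
```python
from h import *
rep((0.001,-.0005,.0745))
```

```text
t 14.08 tcp [0.5552 0.1534 0.0856] tool y deg 20.85 tilt [ 0. -0. -1.] in frame [0.0018 0.0005] F [-0.  -0.7 -1. ] gap 0.0629 q [ 0.22  0.43 -0.69  1.72  0.3   1.1  -0.21]
  shift units [-0.04 -0.03  0.44] world [0.5548 0.1522 0.0745]
```

Descending in steps while watching the force.

Request:
move_arm([
  [-0.04,-0.03,0.15,0,0.5],
  [0,0,0.2,0,0.5],
  [0,0,0.2,0,0.5],
  [0,0,0.1,0,0.5],
  [0,0,0,0,0.5],
  [0,0,0,0,0.5],
])

```text
clock: 14.58
tool_pos: [0.5547, 0.1523, 0.0692]
tcp_rot: [0.567, 0.823, -0.0, 0.0]
ft_force: [-0.1, -0.3, 1.4]
finger_gap: 0.0635
gripper_force: 35.0
```

Run:
```python
from h import *
rep((0.001,-.0005,.0638))
```

```text
t 14.58 tcp [0.5547 0.1523 0.0692] tool y deg 20.87 tilt [ 0. -0. -1.] in frame [ 0.0009 -0.0004] F [-0.1 -0.3  1.4] gap 0.0635 q [ 0.21  0.45 -0.68  1.74  0.32  1.07 -0.21]
  shift units [-0.01  0.    0.22] world [0.5548 0.1522 0.0638]
```

Request:
move_arm([
  [0,0,0.08,0,0.5],
  [0,0,0.08,0,0.5],
  [0,0,0.07,0,0.5],
  [0,0,0,0,0.5],
  [0,0,0,0,0.5],
])

```text
clock: 15.0
tool_pos: [0.5551, 0.1525, 0.066]
tcp_rot: [0.567, 0.823, -0.0, 0.001]
ft_force: [-12.5, -4.4, 29.3]
finger_gap: 0.0636
gripper_force: 35.0
```

Run:
```python
from h import *
rep((0.001,-.0005,.0638))
```

```text
t 15.00 tcp [0.5551 0.1525 0.066 ] tool y deg 20.86 tilt [ 0.001 -0.001 -1.   ] in frame [ 0.0014 -0.0003] F [-12.5  -4.4  29.3] gap 0.0636 q [ 0.21  0.45 -0.68  1.74  0.32  1.06 -0.22]
  shift units [-0.01 -0.01  0.09] world [0.5548 0.1522 0.0638]
```

Request:
move_arm([
  [0,0,-0.06,0,0.5],
  [0,0,0,0,0.5],
  [0,0,0,0,1],
  [0,0,0,0,1],
  [0,0,0,0,1],
  [0,0,0,0,1],
  [0,0,-0.4,0,1],
  [0,0,-0.7,0,1],
  [0,0,-0.9,0,1],
  [0,0,-0.9,0,1],
])

```text
clock: 15.83
tool_pos: [0.5543, 0.1523, 0.1385]
tcp_rot: [0.567, 0.824, -0.0, -0.0]
ft_force: [0.3, 0.8, 0.2]
finger_gap: 0.0865
gripper_force: 0.0
```

Run:
```python
from h import *
import cell
rep((0.001,-.0005,.125))
c=cell.capture("scene");pickle.dump(c,open("pics/scene5.pkl","wb"))
P=cloud(c);hsv=cv2.cvtColor(c["image"],cv2.COLOR_BGR2HSV)
X=np.array([np.cos(TA),np.sin(TA)]);Y=np.array([-np.sin(TA),np.cos(TA)])
g=(cv2.inRange(hsv,(65,80,30),(95,255,255))>0);q=P-np.r_[TC,0];x=q[...,:2]@X;y=q[...,:2]@Y
for a,b in((-.06,-.02),(-.02,.02),(.02,.06)):
    k=g&(abs(x)<.022)&(y>a)&(y<b)&(q[...,2]>.06);print(a,k.sum(),np.median(q[k,2]))
f=cv2.resize(c["image"][185:265,180:260],(500,500),interpolation=cv2.INTER_CUBIC);cv2.imwrite("pics/c6.png",f)
```

```text
t 15.83 tcp [0.5543 0.1523 0.1385] tool y deg 20.88 tilt [-0.001  0.    -1.   ] in frame [ 0.0006 -0.0002] F [0.3 0.8 0.2] gap 0.0865 q [ 0.24  0.37 -0.71  1.67  0.26  1.19 -0.17]
  shift units [-0.01  0.02  0.54] world [0.5548 0.1522 0.125 ]
-0.06 105 0.08676215881299096
-0.02 95 0.08670424348161672
0.02 201 0.08654936914294802
```

View pics/c6.png

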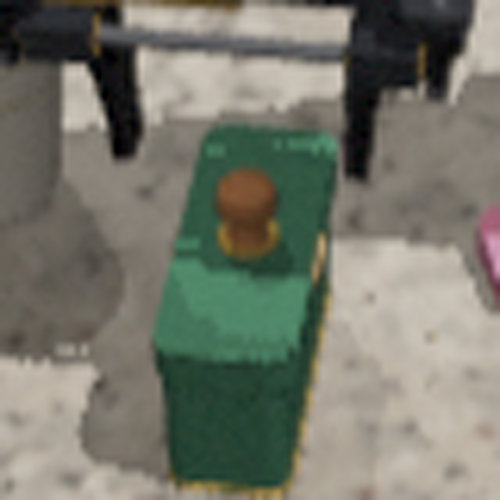

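The lid sits level on the tin with the fingers clear, but the depth reads a few mm high. I'm checking the depth bias on the bare tin and any tilt.

Run:
```python
from h import *
X=np.array([np.cos(TA),np.sin(TA)]);Y=np.array([-np.sin(TA),np.cos(TA)])
c=load("scene3");P=cloud(c)-np.r_[TC,0];x=P[...,:2]@X;y=P[...,:2]@Y
for a in(-.045,-.03,0,.03,.045):
    k=(abs(x)<.012)&(abs(y-a)<.012)&(P[...,2]>.03);print("leaf z y=",a,np.median(P[k,2]).round(4))
hsv=cv2.cvtColor(c["image"],cv2.COLOR_BGR2HSV);k=(cv2.inRange(hsv,(20,90,60),(34,255,255))>0)&(abs(x)<.035)&(abs(y)<.08)&(P[...,2]>.055);print("rim z",np.percentile(P[k,2],[10,50,90]).round(4))
c=load("scene5");P=cloud(c)-np.r_[TC,0];x=P[...,:2]@X;y=P[...,:2]@Y
hsv=cv2.cvtColor(c["image"],cv2.COLOR_BGR2HSV);g=(cv2.inRange(hsv,(65,80,30),(95,255,255))>0)&(P[...,2]>.08)&(abs(x)<.04)&(abs(y)<.08)
q=P[g];A=np.c_[x[g],y[g],np.ones(g.sum())];print("plane",np.linalg.lstsq(A,q[:,2],rcond=None)[0].round(4))
kn=(cv2.inRange(hsv,(3,70,40),(22,255,255))>0)&(abs(x)<.03)&(abs(y)<.04)&(P[...,2]>.09);print("knob z",np.percentile(P[kn,2],[50,90,98]).round(4))
kb=(cv2.inRange(hsv,(65,80,30),(95,255,255))>0)
ys,xs=np.nonzero(g);qq=np.array([ray(c,a,b,.081)[:2] for a,b in zip(xs,ys)])-TC;r=cv2.minAreaRect(np.c_[qq@X,qq@Y].astype(np.float32));print("z.081 rect",r)
qq=np.array([ray(c,a,b,.087)[:2] for a,b in zip(xs,ys)])-TC;r=cv2.minAreaRect(np.c_[qq@X,qq@Y].astype(np.float32));print("z.087 rect",r)
```

```text
leaf z y= -0.045 0.0522
leaf z y= -0.03 0.0523
leaf z y= 0 0.0552
leaf z y= 0.03 0.0554
leaf z y= 0.045 0.0553
rim z [0.0586 0.0679 0.0698]
plane [ 0.0027 -0.0055  0.0865]
knob z [0.1158 0.2401 0.2431]
z.081 rect ((0.001217195764183998, -0.004869014024734497), (0.06045164912939072, 0.1433742195367813), 0.6888054609298706)
z.087 rect ((1.0579824447631836e-06, 0.0009821504354476929), (0.05998499318957329, 0.14226743578910828), 0.6888031959533691)
```

Run:
```python
from h import *
X=np.array([np.cos(TA),np.sin(TA)]);Y=np.array([-np.sin(TA),np.cos(TA)])
for n,tc,lo,hi in(("scene4",np.array([.54,.132]),.135,.16),("scene5",TC,.08,.1),("scene0",np.array([.504,-.1645]),.017,.03),("scene3",np.array([.504,-.1645]),.017,.03)):
    c=load(n);P=cloud(c)-np.r_[tc,0];x=P[...,:2]@X;y=P[...,:2]@Y
    hsv=cv2.cvtColor(c["image"],cv2.COLOR_BGR2HSV);g=(cv2.inRange(hsv,(65,80,30),(95,255,255))>0)&(P[...,2]>lo)&(P[...,2]<hi)&(abs(x)<.03)&(abs(y)<.066)
    A=np.c_[x[g],y[g],np.ones(g.sum())];print(n,g.sum(),"plane",np.linalg.lstsq(A,P[g][:,2],rcond=None)[0].round(4),np.median(P[g][:,2]).round(4))
    if n=="scene5":
        w=np.zeros_like(hsv[...,0]); 
        for nm,col in(("wood/brass",((8,40,110),(34,255,255))),):
            k=(cv2.inRange(hsv,*col)>0)&(x>.02)&(x<.045)&(abs(y)<.03)&(P[...,2]>.05);print("tab px",k.sum(),P[k][:,2].round(3))
```

```text
scene4 571 plane [-0.0007 -0.0094  0.1477] 0.1477
scene5 663 plane [ 0.0016 -0.0052  0.0866] 0.0866
tab px 62 [0.535 0.533 0.533 0.531 0.532 0.531 0.53  0.531 0.529 0.53  0.527 0.528
 0.526 0.526 0.525 0.525 0.521 0.524 0.524 0.522 0.522 0.521 0.52  0.52
 0.518 0.519 0.518 0.523 0.516 0.514 0.517 0.515 0.518 0.522 0.511 0.515
 0.518 0.522 0.524 0.526 0.52  0.524 0.52  0.523 0.513 0.517 0.519 0.513
 0.515 0.51  0.503 0.354 0.356 0.24  0.235 0.233 0.237 0.235 0.235 0.235
 0.237 0.235]
scene0 354 plane [0.0018 0.0031 0.0211] 0.0211
scene3 349 plane [-0.0011 -0.0056  0.0212] 0.0211
```

Run:
```python
from h import *
X=np.array([np.cos(TA),np.sin(TA)]);Y=np.array([-np.sin(TA),np.cos(TA)])
c=load("scene5");W=lambda x,y,z:np.r_[TC+x*X+y*Y,z]
hsv=cv2.cvtColor(c["image"],cv2.COLOR_BGR2HSV)
k=cv2.inRange(hsv,(8,60,110),(30,200,255));sub=k[215:240,222:240];ys,xs=np.nonzero(sub);print("tab px",sorted(zip(xs+222,ys+215)))
for z in(.074,.0762,.0795,.082):
    print("tab z",z,[proj(c,W(.0325,yy,zz)).round(1).tolist() for yy in(-.012,.013) for zz in(z-.004,z+.004)])
for z in(.067,.070,.072): print("skirt bottom",z,[proj(c,W(xx,.07,z)).round(1).tolist() for xx in(-.02,0,.02)])
for u in(208,214,220,226): print(u,[(int(v),c["image"][v,u].tolist()) for v in range(238,256)])
```

```text
tab px [(np.int64(222), np.int64(215)), (np.int64(222), np.int64(216)), (np.int64(223), np.int64(221)), (np.int64(223), np.int64(222)), (np.int64(230), np.int64(226)), (np.int64(230), np.int64(227)), (np.int64(230), np.int64(228)), (np.int64(230), np.int64(229)), (np.int64(231), np.int64(222)), (np.int64(231), np.int64(223)), (np.int64(231), np.int64(224)), (np.int64(231), np.int64(225)), (np.int64(231), np.int64(226)), (np.int64(231), np.int64(237)), (np.int64(231), np.int64(238)), (np.int64(231), np.int64(239)), (np.int64(232), np.int64(232)), (np.int64(232), np.int64(233)), (np.int64(232), np.int64(234)), (np.int64(232), np.int64(235))]
tab z 0.074 [[208.4, 223.6], [208.3, 221.5], [206.7, 230.3], [206.5, 228.1]]
tab z 0.0762 [[208.4, 223.0], [208.2, 220.9], [206.6, 229.7], [206.4, 227.6]]
tab z 0.0795 [[208.3, 222.1], [208.2, 220.0], [206.5, 228.8], [206.4, 226.7]]
tab z 0.082 [[208.3, 221.5], [208.1, 219.3], [206.5, 228.1], [206.3, 226.0]]
skirt bottom 0.067 [[222.9, 249.0], [215.1, 248.3], [207.3, 247.6]]
skirt bottom 0.07 [[222.8, 248.3], [215.0, 247.5], [207.2, 246.8]]
skirt b
[... 911 characters left out ...]
, [97, 125, 74]), (242, [87, 111, 63]), (243, [53, 67, 41]), (244, [51, 67, 36]), (245, [50, 67, 38]), (246, [48, 66, 36]), (247, [51, 66, 41]), (248, [40, 57, 26]), (249, [48, 64, 35]), (250, [53, 69, 40]), (251, [50, 66, 35]), (252, [48, 66, 35]), (253, [51, 68, 36]), (254, [52, 69, 39]), (255, [55, 71, 41])]
226 [(238, [105, 134, 80]), (239, [100, 129, 76]), (240, [77, 101, 59]), (241, [54, 71, 41]), (242, [54, 70, 41]), (243, [59, 76, 44]), (244, [57, 76, 43]), (245, [57, 75, 45]), (246, [55, 71, 39]), (247, [50, 64, 35]), (248, [53, 67, 39]), (249, [46, 60, 34]), (250, [45, 62, 30]), (251, [49, 64, 37]), (252, [51, 66, 39]), (253, [47, 64, 36]), (254, [50, 64, 35]), (255, [52, 69, 41])]
```

Run:
```python
from h import *
X=np.array([np.cos(TA),np.sin(TA)]);Y=np.array([-np.sin(TA),np.cos(TA)])
c=load("scene5");W=lambda x,y,z:np.r_[TC+x*X+y*Y,z]
for z in(.074,.0762,.0795,.082):
    print("tab z",z,[proj(c,W(-.0325,yy,zz)).round(1).tolist() for yy in(-.012,.013) for zz in(z-.004,z+.004)])
for v in range(218,236): print(v,[c["image"][v,u].tolist() for u in range(227,235)])
```

```text
tab z 0.074 [[232.4, 225.7], [232.3, 223.6], [231.0, 232.5], [230.9, 230.3]]
tab z 0.0762 [[232.3, 225.1], [232.3, 223.0], [231.0, 231.9], [230.9, 229.8]]
tab z 0.0795 [[232.3, 224.3], [232.3, 222.2], [231.0, 231.0], [230.9, 228.9]]
tab z 0.082 [[232.3, 223.6], [232.3, 221.5], [230.9, 230.3], [230.9, 228.2]]
218 [[67, 87, 50], [65, 86, 50], [63, 86, 48], [63, 84, 49], [60, 77, 44], [57, 72, 55], [112, 123, 126], [121, 130, 136]]
219 [[67, 89, 52], [67, 87, 49], [65, 86, 50], [65, 85, 50], [55, 72, 41], [72, 82, 70], [120, 130, 136], [117, 124, 131]]
220 [[65, 85, 47], [68, 88, 52], [65, 88, 47], [68, 86, 52], [56, 72, 43], [75, 89, 77], [116, 125, 132], [114, 123, 130]]
221 [[67, 86, 49], [65, 86, 47], [67, 89, 50], [66, 86, 51], [54, 71, 41], [72, 85, 71], [111, 121, 128], [113, 122, 128]]
222 [[67, 87, 47], [67, 87, 49], [65, 86, 46], [68, 89, 61], [73, 105, 115], [67, 81, 69], [108, 118, 123], [105, 117, 122]]
223 [[69, 87, 49], [66, 86, 49], [67, 87, 50], [67, 93, 80], [108, 150, 171], [76, 92, 88], [136, 146, 153], [135, 145, 152]]
224 [[66, 87, 48], [66, 87, 50], [64, 87, 48], 
[... 797 characters left out ...]
6, 48], [80, 106, 103], [165, 180, 189], [173, 186, 195]]
231 [[104, 135, 80], [106, 135, 82], [75, 99, 58], [50, 64, 45], [47, 65, 40], [74, 101, 97], [152, 168, 178], [174, 189, 196]]
232 [[106, 135, 80], [103, 131, 79], [58, 76, 44], [54, 67, 41], [51, 73, 58], [81, 127, 135], [155, 168, 176], [173, 186, 194]]
233 [[106, 135, 81], [96, 124, 72], [46, 62, 34], [50, 65, 39], [53, 79, 68], [96, 144, 158], [160, 171, 179], [169, 180, 188]]
234 [[107, 134, 81], [92, 118, 69], [44, 62, 32], [48, 63, 36], [54, 74, 67], [105, 144, 162], [164, 175, 182], [174, 186, 193]]
235 [[104, 132, 79], [89, 114, 66], [51, 67, 41], [51, 65, 41], [67, 92, 87], [128, 158, 173], [170, 182, 188], [174, 186, 193]]
```

Run:
```python
from h import *
X=np.array([np.cos(TA),np.sin(TA)]);Y=np.array([-np.sin(TA),np.cos(TA)])
def tf(c,u,v,z): q=ray(c,u,v,z)[:2]-TC; return np.array([q@X,q@Y])
c=load("scene5");hsv=cv2.cvtColor(c["image"],cv2.COLOR_BGR2HSV);zt=.0865
for nm,img,z in(("lid",c,zt),):
    g=cv2.inRange(hsv,(65,70,30),(95,255,255));g[:, :200]=0;g[:,238:]=0;g[:200]=0;g[262:]=0
    pts=[]
    for u in range(206,234):
        v=np.nonzero(g[:,u])[0]
        if len(v):pts.append((u,v.min()-.5))
    for u,v in pts: print(u,v,tf(c,u,v,z).round(4),end=";")
    print()
    # near edge of bright top: gradient
    G=c["image"][...,1].astype(float)
    for u in range(208,225,2):
        col=G[236:247,u];i=np.argmin(np.diff(col));print(u,236+i+.5,tf(c,u,236+i+.5,z).round(4),end=";")
    print()
k=cv2.inRange(hsv,(3,70,40),(16,255,255));w=np.zeros_like(k);w[208:228,212:226]=255;k&=w
ys,xs=np.nonzero(k);print("knob rows",[(int(y),int(xs[ys==y].min()),int(xs[ys==y].max())) for y in np.unique(ys)])
r=[(xs[ys==y].min()+xs[ys==y].max())/2 for y in range(213,219)];print("axis u",np.mean(r))
# scene3 tin rim: far outer edge and near outer edge
c=load("scene3");hsv=cv2.cvtColor(c["image"],cv2.COLOR_BGR2HSV);m=cv2.inRange(hsv,(20,80,50),(36,255,255))
for u in range(206,232,2):
    v=np.nonzero(m[195:262,u])[0]+195
    if len(v): print(u,v.min()-.5,tf(c,u,v.min()-.5,.07).round(4),v[v<252].max()+.5,tf(c,u,v[v<252].max()+.5,.07).round(4))
```

```text
206 230.5 [0.0301 0.0296];207 226.5 [0.0303 0.015 ];208 222.5 [0.0304 0.0002];209 218.5 [ 0.0306 -0.015 ];210 215.5 [ 0.0301 -0.0266];211 210.5 [ 0.031  -0.0462];212 207.5 [ 0.0305 -0.0584];213 205.5 [ 0.0292 -0.0667];214 205.5 [ 0.0265 -0.0671];215 205.5 [ 0.0237 -0.0674];216 204.5 [ 0.0217 -0.0718];217 204.5 [ 0.019  -0.0721];218 204.5 [ 0.0162 -0.0725];219 204.5 [ 0.0135 -0.0728];220 205.5 [ 0.01   -0.0691];221 205.5 [ 0.0073 -0.0695];222 205.5 [ 0.0046 -0.0698];223 205.5 [ 0.0018 -0.0702];224 205.5 [-0.0009 -0.0705];225 205.5 [-0.0037 -0.0709];226 205.5 [-0.0064 -0.0712];227 205.5 [-0.0091 -0.0716];228 205.5 [-0.0119 -0.0719];229 205.5 [-0.0146 -0.0723];230 205.5 [-0.0174 -0.0726];231 205.5 [-0.0201 -0.073 ];232 206.5 [-0.0234 -0.0693];233 207.5 [-0.0267 -0.0656];
208 241.5 [0.0178 0.0666];210 241.5 [0.0128 0.066 ];212 242.5 [0.0072 0.0687];214 242.5 [0.0022 0.0681];216 242.5 [-0.0028  0.0675];218 242.5 [-0.0078  0.0669];220 242.5 [-0.0128  0.0663];222 242.5 [-0.0177  0.0656];224 242.5 [-0.0227  0.065 ];
knob rows [(213, 216, 222), (214, 215, 222), (215, 215, 223), (216, 215, 223), (217, 215, 223), (218, 215, 223), (219, 215, 222), (220, 216, 222), (221, 216, 222), (222, 216, 222), (223, 217, 222), (224, 218, 220)]
axis u 218.91666666666666
206 240.5 [0.0272 0.0492] 245.5 [0.024  0.0661]
208 233.5 [0.0268 0.0242] 246.5 [0.0183 0.0688]
210 225.5 [ 0.027  -0.0054] 246.5 [0.0132 0.0681]
212 218.5 [ 0.0265 -0.0324] 246.5 [0.0082 0.0675]
214 211.5 [ 0.026  -0.0604] 246.5 [0.0032 0.0669]
216 211.5 [ 0.0205 -0.0611] 246.5 [-0.0019  0.0663]
218 211.5 [ 0.015  -0.0618] 247.5 [-0.0075  0.069 ]
220 211.5 [ 0.0095 -0.0625] 247.5 [-0.0125  0.0684]
222 210.5 [ 0.0047 -0.0671] 247.5 [-0.0175  0.0678]
224 210.5 [-0.0009 -0.0678] 246.5 [-0.022   0.0638]
226 236.5 [-0.0217  0.029 ] 242.5 [-0.025   0.0497]
228 212.5 [-0.0131 -0.0613] 251.5 [-0.0347  0.0791]
230 211.5 [-0.018  -0.0659] 245.5 [-0.0367  0.0586]
```

Request:
move_arm([
  [0,0,-1,0,1],
  [-0.5,0,-0.3,0,1],
  [-1,0,0,0,1],
  [-1,0,0,0,1],
  [-1,0,0,0,1],
  [-1,0,0,0,1],
  [-1,0,0,0,1],
  [-0.5,0,0,0,1],
  [0,0,0,0,1],
])

```text
clock: 16.63
tool_pos: [0.6088, 0.0085, 0.1698]
tcp_rot: [0.569, 0.822, -0.0, 0.0]
ft_force: [0.2, -0.3, -0.3]
finger_gap: 0.0868
gripper_force: 0.0
```

```bash
cat > m.py <<'E'
from h import *
X=np.array([np.cos(TA),np.sin(TA)]);Y=np.array([-np.sin(TA),np.cos(TA)])
def lidrect(c,u,v,z):
    hsv=cv2.cvtColor(c["image"],cv2.COLOR_BGR2HSV);P=cloud(c)
    m=cv2.inRange(hsv,(65,70,20),(95,255,255));w=np.zeros_like(m);w[v-32:v+32,u-32:u+32]=255;m&=w
    m[~(P[...,2]>z-.007)]=0
    print(" z med",np.median(P[...,2][m>0]).round(4))
    ys,xs=np.nonzero(m);q=np.array([ray(c,x,y,z)[:2] for x,y in zip(xs,ys)])-TC;q=np.c_[q@X,q@Y]
    e=[]
    for s,a in((0,1),(1,0)):
        lim=.05 if s==0 else .02
        bins=np.linspace(-lim,lim,11);lo=[];hi=[]
        for i in range(10):
            k=(q[:,1-s]>bins[i])&(q[:,1-s]<bins[i+1])
            if k.sum()>3: lo.append(q[k,s].min());hi.append(q[k,s].max())
        e.append((np.mean(lo).round(4),np.mean(hi).round(4),"mid",((np.mean(lo)+np.mean(hi))/2).round(4)))
    print(" lid x,y edges",e, "rect ang",cv2.minAreaRect(q.astype(np.float32))[2])
def rim(c,u,v):
    hsv=cv2.cvtColor(c["image"],cv2.COLOR_BGR2HSV);m=cv2.inRange(hsv,(20,90,50),(36,255,255));w=np.zeros_like(m);w[v-32:v+32,u-32:u+32]=255;m&=w
    ys,xs=np.nonzero(m);q=np.array([ray(c,x,y,.07)[:2] for x,y in zip(xs,ys)])-TC;q=np.c_[q@X,q@Y]
    f=lambda k,i:(int(k.sum()),q[k,i].mean().round(4))
    print(" rim -x,+x,-y,+y",f((abs(q[:,0]+.0245)<.005)&(abs(q[:,1])<.05),0),f((abs(q[:,0]-.0245)<.005)&(abs(q[:,1])<.05),0),f((abs(q[:,1]+.0635)<.006)&(abs(q[:,0])<.018),1),f((abs(q[:,1]-.0635)<.006)&(abs(q[:,0])<.018),1))
E
python3 - <<'E'
from m import *
import cell
rep((0,0,.17))
for n in("scene","top"):
    c=cell.capture(n);pickle.dump(c,open(f"pics/{n}6.pkl","wb"))
t,s=load("top6"),load("scene6")
print("top");lidrect(t,215,173,.088);rim(load("top0"),215,177);rim(load("top1"),215,177)
print("scene");lidrect(s,219,225,.088);rim(load("scene3"),219,232)
f=lambda c,u,v,r:cv2.resize(c["image"][v-r:v+r,u-r:u+r],(400,400),interpolation=cv2.INTER_CUBIC)
cv2.imwrite("pics/c7.png",np.hstack([f(s,219,227,36),f(t,215,174,32)]))
E
```

```text
t 16.63 tcp [0.6088 0.0085 0.1698] tool y deg 20.59 tilt [ 0.    -0.001 -1.   ] in frame [ 0.0005 -0.154 ] F [ 0.2 -0.3 -0.3] gap 0.0868 q [ 0.41  0.4  -0.64  1.55  0.25  1.27  0.09]
  shift units [ 6.16 -0.04 -0.02] world [0.5537 0.1523 0.17  ]
top
 z med 0.0885
 lid x,y edges [(np.float64(-0.0309), np.float64(0.0283), 'mid', np.float64(-0.0013)), (np.float64(-0.0699), np.float64(0.0638), 'mid', np.float64(-0.0031))] rect ang 89.70420837402344
 rim -x,+x,-y,+y (46, np.float64(-0.0242)) (34, np.float64(0.0242)) (15, np.float64(-0.0631)) (2, np.float64(0.0638))
 rim -x,+x,-y,+y (44, np.float64(-0.0242)) (35, np.float64(0.0241)) (14, np.float64(-0.0629)) (3, np.float64(0.062))
scene
 z med 0.0866
 lid x,y edges [(np.float64(-0.0285), np.float64(0.0293), 'mid', np.float64(0.0004)), (np.float64(-0.0676), np.float64(0.0702), 'mid', np.float64(0.0013))] rect ang 1.0721096992492676
 rim -x,+x,-y,+y (38, np.float64(-0.0231)) (32, np.float64(0.025)) (13, np.float64(-0.0613)) (22, np.float64(0.0648))
```

View pics/c7.png

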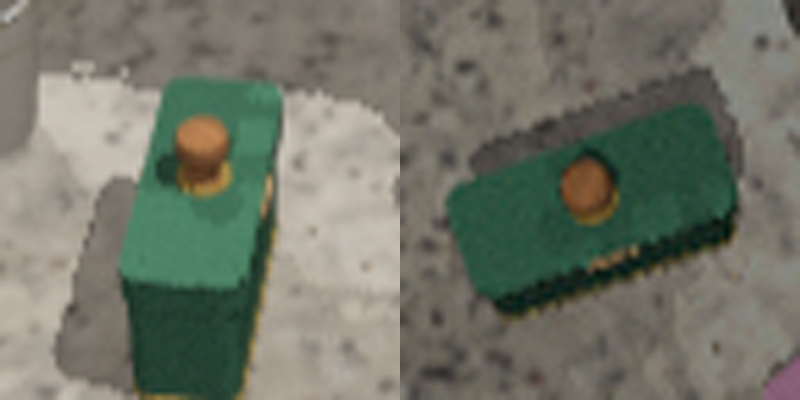

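The lid is level but sits about 7 mm high (plug shoulder on the rim), shifted towards −y by 2–3 mm and −x by about 1 mm. Regrip and correct.

Request:
move_arm([
  [0.5,0,0,0,1],
  [1,0,0,0,1],
  [1,0,0,0,1],
  [1,0,0,0,1],
  [1,0,0,0,1],
  [1,0,0,0,1],
  [0.6,0,0,0,1],
  [0,0,0,0,1],
  [0,0,0,0,1],
  [0,0,0,0,1],
])

```text
clock: 17.57
tool_pos: [0.5534, 0.1551, 0.1699]
tcp_rot: [0.567, 0.824, -0.0, 0.0]
ft_force: [-0.1, -0.7, 0.0]
finger_gap: 0.0868
gripper_force: 0.0
```

Run:
```python
from h import *
rep((0.0005,-.0005,.0705))
```

```text
t 17.57 tcp [0.5534 0.1551 0.1699] tool y deg 20.92 tilt [ 0. -0. -1.] in frame [0.0007 0.0027] F [-0.1 -0.7  0. ] gap 0.0868 q [ 0.24  0.34 -0.72  1.64  0.24  1.25 -0.16]
  shift units [-0.13 -0.01  3.98] world [0.5543 0.152  0.0705]
```

Request:
move_arm([
  [-0.13,0,0.4,0,1],
  [0,0,0.8,0,1],
  [0,0,0.8,0,1],
  [0,0,0.8,0,1],
  [0,0,0.7,0,1],
  [0,0,0.45,0,1],
  [0,0,0,0,1],
  [0,0,0,0,0.5],
  [0,0,0,0,0.5],
  [0,0,0,0,0.5],
], force=45)

```text
clock: 18.4
tool_pos: [0.5557, 0.1517, 0.0722]
tcp_rot: [0.567, 0.823, 0.001, 0.001]
ft_force: [0.3, -0.1, -0.5]
finger_gap: 0.0743
gripper_force: 0.0
```

Request:
move_arm([
  [0,0,0,0,0.5],
  [0,0,0,0,0.5],
  [0,0,-0.08,0,0.5],
  [0,0,0,0,0.5],
  [0,0,0,0,0.5],
])

```text
clock: 18.82
tool_pos: [0.5549, 0.1515, 0.0731]
tcp_rot: [0.567, 0.823, -0.0, 0.0]
ft_force: [0.2, -0.3, -1.6]
finger_gap: 0.0629
gripper_force: 45.0
```

Run:
```python
from h import *
rep((0.0015,.002,.0705))
```

```text
t 18.82 tcp [0.5549 0.1515 0.0731] tool y deg 20.86 tilt [ 0. -0. -1.] in frame [ 0.0008 -0.0012] F [ 0.2 -0.3 -1.6] gap 0.0629 q [ 0.21  0.44 -0.69  1.73  0.31  1.08 -0.21]
  shift units [0.13 0.03 0.1 ] world [0.5544 0.1547 0.0705]
```

Request:
move_arm([
  [0.06,0.03,0,0,0.5],
  [0.05,0.01,0,0,0.5],
  [0,0,0.1,0,0.5],
  [0,0,0.1,0,0.5],
  [0,0,0,0,0.5],
  [0,0,0,0,0.5],
])

```text
clock: 19.32
tool_pos: [0.5551, 0.1547, 0.0682]
tcp_rot: [0.567, 0.823, 0.0, 0.0]
ft_force: [0.2, 0.5, 1.4]
finger_gap: 0.0633
gripper_force: 45.0
```

Run:
```python
from h import *
rep((0.0015,.002,.0635))
```

```text
t 19.32 tcp [0.5551 0.1547 0.0682] tool y deg 20.87 tilt [ 0.001  0.    -1.   ] in frame [0.0022 0.0018] F [0.2 0.5 1.4] gap 0.0633 q [ 0.21  0.45 -0.68  1.74  0.32  1.07 -0.22]
  shift units [ 0.01 -0.03  0.19] world [0.5544 0.1547 0.0635]
```

Request:
move_arm([
  [0,-0.02,0.05,0,0.5],
  [0,0,0.03,0,0.5],
  [0,0,0,0,0.5],
  [0,0,0,0,0.5],
])

```text
clock: 19.65
tool_pos: [0.5551, 0.1547, 0.0678]
tcp_rot: [0.567, 0.823, 0.001, 0.001]
ft_force: [-5.5, -1.8, 17.7]
finger_gap: 0.0634
gripper_force: 45.0
```

Run:
```python
from m import *
import cell
rep((0.0015,.002,.0635))
s=cell.capture("scene");pickle.dump(s,open("pics/scene7.pkl","wb"));lidrect(s,219,225,.085)
```

```text
t 19.65 tcp [0.5551 0.1547 0.0678] tool y deg 20.86 tilt [ 0.002  0.    -1.   ] in frame [0.0022 0.0017] F [-5.5 -1.8 17.7] gap 0.0634 q [ 0.21  0.45 -0.68  1.74  0.32  1.07 -0.22]
  shift units [ 0.01 -0.03  0.17] world [0.5544 0.1547 0.0635]
 z med 0.0791
 lid x,y edges [(np.float64(-0.0256), np.float64(0.0296), 'mid', np.float64(0.002)), (np.float64(-0.0625), np.float64(0.072), 'mid', np.float64(0.0047))] rect ang 12.084602355957031
```

Request:
move_arm([
  [0,0,-0.07,0,0.5],
  [0,0,0,0,0.5],
  [0,0,0,0,1],
  [0,0,0,0,1],
  [0,0,0,0,1],
  [0,0,0,0,1],
  [0,0,-0.4,0,1],
  [0,0,-0.8,0,1],
  [0,0,-0.9,0,1],
  [0,0,-0.6,0,1],
])

```text
clock: 20.53
tool_pos: [0.5548, 0.1547, 0.1378]
tcp_rot: [0.567, 0.824, 0.001, 0.0]
ft_force: [-0.2, 1.0, -0.1]
finger_gap: 0.0867
gripper_force: 0.0
```

Run:
```python
from m import *
import cell
rep((0.0015,.002,.14))
c=cell.capture("scene");pickle.dump(c,open("pics/scene8.pkl","wb"))
P=cloud(c)-np.r_[TC,0];x=P[...,:2]@X;y=P[...,:2]@Y
hsv=cv2.cvtColor(c["image"],cv2.COLOR_BGR2HSV);g=(cv2.inRange(hsv,(65,80,30),(95,255,255))>0)&(P[...,2]>.072)&(P[...,2]<.1)&(abs(x)<.035)&(abs(y)<.062)
A=np.c_[x[g],y[g],np.ones(g.sum())];print(g.sum(),"plane",np.linalg.lstsq(A,P[g][:,2],rcond=None)[0].round(4),np.median(P[g][:,2]).round(4))
k=cv2.inRange(hsv,(3,70,40),(16,255,255));w=np.zeros_like(k);w[205:236,210:228]=255;k&=w;ys,xs=np.nonzero(k);print("knob px",xs.min(),xs.max(),ys.min(),ys.max(),"n",len(xs))
b=((xs.min()+xs.max())/2,(ys.min()+4.))
q=ray(c,*b,.102)[:2]-TC;print("knob",b,q@X,q@Y)
cv2.imwrite("pics/c8.png",cv2.resize(c["image"][185:265,180:260],(500,500),interpolation=cv2.INTER_CUBIC))
```

```text
t 20.53 tcp [0.5548 0.1547 0.1378] tool y deg 20.88 tilt [ 0.001  0.    -1.   ] in frame [0.0019 0.0018] F [-0.2  1.  -0.1] gap 0.0867 q [ 0.23  0.37 -0.71  1.67  0.26  1.19 -0.18]
  shift units [ 0.01 -0.02 -0.09] world [0.5544 0.1547 0.14  ]
612 plane [-0.0005  0.0016  0.0786] 0.0785
knob px 215 223 215 227 n 85
knob (np.float64(219.0), np.float64(219.0)) 0.0006451259071493738 -0.0009433950120672447
```

View pics/c8.png

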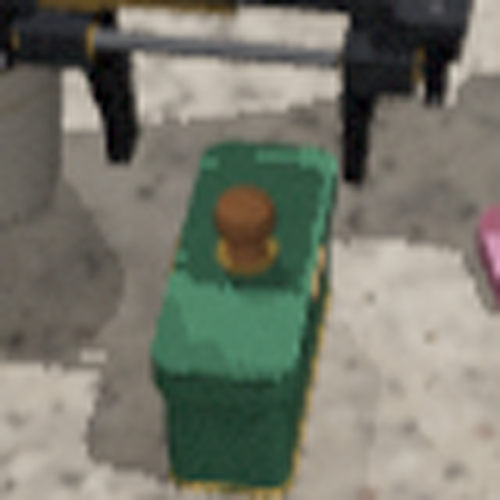

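The lid's top plate is now level at about 0.0805 m, against 0.081 m when home. Now gripping the knob gently.

Request:
move_arm([
  [0,0,0.4,0,1],
  [0,0,0.6,0,0.7],
  [0,0,0.6,0,0.6],
  [0,0,0.35,0,0.6],
  [0,0,0,0,0.5],
  [0,0,0,0,0.4],
  [0,0,0,0,0.2],
  [0,0,0,0,0.1],
  [0,0,0,0,0.1],
  [0,0,0,0,0.1],
], force=20)

```text
clock: 21.42
tool_pos: [0.5547, 0.1544, 0.0871]
tcp_rot: [0.567, 0.823, 0.0, 0.0]
ft_force: [-0.6, 0.1, -0.0]
finger_gap: 0.0351
gripper_force: 0.0
```

Run:
```python
from h import *
rep((0.0019,.0018,.19))
```

```text
t 21.42 tcp [0.5547 0.1544 0.0871] tool y deg 20.86 tilt [ 0.001  0.    -1.   ] in frame [0.0017 0.0016] F [-0.6  0.1 -0. ] gap 0.0351 q [ 0.22  0.43 -0.69  1.72  0.3   1.1  -0.21]
  shift units [ 0.01  0.01 -4.12] world [0.5548 0.1547 0.19  ]
```

Request:
move_arm([
  [0,0,0,0,0.1],
  [0,0,0,0,0.1],
  [0,0,0,0,0.1],
  [0,0,0,0,0.1],
  [0,0,0,0,0.1],
], force=25)

```text
clock: 21.83
tool_pos: [0.5546, 0.1543, 0.0868]
tcp_rot: [0.567, 0.823, 0.0, 0.0]
ft_force: [-0.4, -0.7, 3.6]
finger_gap: 0.025
gripper_force: 25.0
```

Run:
```python
from h import *
rep((0.0019,.0018,.19))
```

```text
t 21.83 tcp [0.5546 0.1543 0.0868] tool y deg 20.86 tilt [ 0. -0. -1.] in frame [0.0015 0.0016] F [-0.4 -0.7  3.6] gap 0.025 q [ 0.22  0.43 -0.69  1.72  0.3   1.1  -0.21]
  shift units [ 0.01  0.02 -4.13] world [0.5548 0.1547 0.19  ]
```

Request:
move_arm([
  [0,0,-0.05,0,0.1],
  [0,0,-0.1,0,0.1],
  [0,0,-0.15,0,0.1],
  [0,0,-0.2,0,0.1],
  [0,0,-0.2,0,0.1],
  [0,0,-0.2,0,0.1],
  [0,0,-0.3,0,0.1],
  [0,0,-0.4,0,0.1],
  [0,0,-0.5,0,0.1],
  [0,0,-0.5,0,0.1],
])

```text
clock: 22.67
tool_pos: [0.5544, 0.1544, 0.153]
tcp_rot: [0.567, 0.823, 0.0, 0.0]
ft_force: [-0.1, 0.1, -1.4]
finger_gap: 0.025
gripper_force: 25.0
```

Request:
move_arm([
  [0,0,-0.5,0,0.1],
  [0,0,-0.4,0,0.1],
  [0,0,-0.3,0,0.1],
  [0,0,-0.2,0,0.1],
  [0,0,-0.1,0,0.1],
  [0,0,0,0,0.1],
  [0,0,0,0,0.1],
  [0,0,0,0,0.1],
])

```text
clock: 23.33
tool_pos: [0.5541, 0.1541, 0.1884]
tcp_rot: [0.567, 0.823, -0.0, -0.0]
ft_force: [0.6, 0.5, -0.9]
finger_gap: 0.025
gripper_force: 25.0
```

Run:
```python
from m import *
import cell
rep((0.0019,.0018,.187))
c=cell.capture("scene");pickle.dump(c,open("pics/scene9.pkl","wb"))
P=cloud(c)-np.r_[TC,0];x=P[...,:2]@X;y=P[...,:2]@Y
hsv=cv2.cvtColor(c["image"],cv2.COLOR_BGR2HSV)
g=(cv2.inRange(hsv,(65,80,30),(95,255,255))>0)&(P[...,2]>.165)&(P[...,2]<.2)&(abs(x)<.035)&(abs(y)<.062)
A=np.c_[x[g],y[g],np.ones(g.sum())];print("outer",g.sum(),np.linalg.lstsq(A,P[g][:,2],rcond=None)[0].round(4))
k=(P[...,2]>.06)&(P[...,2]<.1)&(abs(x)<.024)&(abs(y)<.062);A=np.c_[x[k],y[k],np.ones(k.sum())];print("inner",k.sum(),np.linalg.lstsq(A,P[k][:,2],rcond=None)[0].round(4),np.median(P[k][:,2]).round(4))
cv2.imwrite("pics/c9.png",cv2.resize(c["image"][165:265,170:270],(500,500),interpolation=cv2.INTER_CUBIC))
```

```text
t 23.33 tcp [0.5541 0.1541 0.1884] tool y deg 20.87 tilt [-0.001 -0.    -1.   ] in frame [0.001  0.0016] F [ 0.6  0.5 -0.9] gap 0.025 q [ 0.25  0.33 -0.73  1.61  0.22  1.29 -0.15]
  shift units [0.01 0.04 0.06] world [0.5548 0.1547 0.187 ]
outer 493 [ 0.0039 -0.005   0.1805]
inner 452 [ 0.0034 -0.0005  0.0756] 0.0755
```

View pics/c9.png

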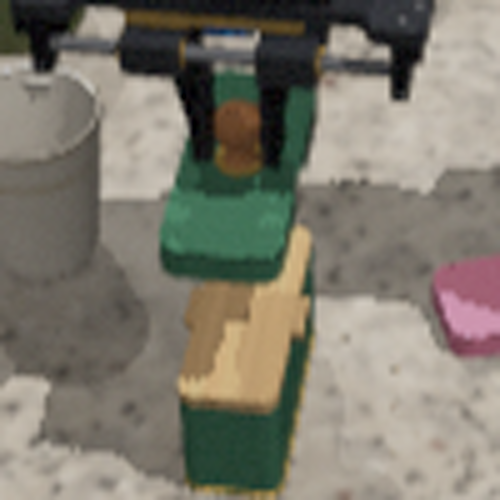

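The inner lid sits level and home on the tin: slab at crop (245,340), top at about 0.0776 m against 0.078 m. The outer lid is held level about 10 cm above it, at crop (235,220). Handing in.

```bash
python3 -c "
from cell import job_done
print(job_done())"
```

```text
the job is handed in; nothing more can be done
None
```

The job is handed in at about 23 s of the 72 s allowed: both leaves are folded (short, then long), the inner lid is home and level on the tin, and the outer lid is held level about 10 cm above it; the lids first stopped short of home, so I let go, re-gripped them still nested and reseated them.

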